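# Hang the tool tote on the bench rail and gather the pipe fittings

### The job

Clear up the yard bench after the plumbing: loosen the clamp knob of the rail's sliding double hook, run the hook along to the collar at the left end until it touches, and tighten the knob again. Hang the empty wooden tote by its handle on both prongs and, still holding the handle, give it a gentle downward tug for a moment to be sure it is held before you let go. All the pipe fittings lying on the bench (there may be three, four or five) belong in the hanging tote; do not knock the wrench or the paint tin about.

Things in the scene. Friction and masses are not known exactly. Their poses are not given: they have to be found in the camera images.
- carriage (a joint): Slide of the aluminium double-hook carriage (sleeve 52 x 64 x 52 mm) on the square steel tube rail (30 x 30 mm, 840 mm long, centre 210 mm above the bench, on two posts). Metres: 0 = touching the end collar at the left (+y) end; grows to the right, up to 0.30. Loose, it slides with about 1.5 N; clamped, it takes about 20 N to shift.
- carriage_mid (a point): Middle of the carriage, on the tube's centre line. y runs along the rail to the collar, x away from the robot, z up. On the robot's side a plate (its face at x = -32 mm) carries two round steel prongs, 10 mm thick, at y = +40 and -40 mm: they run to -x, sag to their lowest place at x = -100 mm (underside 31 mm below this point) and end in upturned tips at x = -126 mm, tops 11 mm above it.
- hook_seat (a point): Where the centre line of the tote's handle rests when it hangs on both prongs: midway between them, 100 mm in front of carriage_mid and 10 mm below it (200 mm above the bench). Axes as that point's. The tote comes in from the robot's side, along +x, with the handle above the prong tips and the tote's long sides below the prongs (handle centre 35 to 70 mm above this point), then down.
- clamp_knob (a joint): Clamp knob on top of the carriage, axis vertical. Radians: 0 = screwed fully tight (hard stop); grows counterclockwise seen from above as it loosens, up to 2.6. Its pad grips the tube below about 0.8: count it loose above 0.8, tight below 0.25. It turns with about 0.1 N m and stays where it is left.
- knob_grip (a point): Grip point of the black clamp knob, on its axis, 272 mm above the bench. The knob's bar is 60 mm long along this frame's x, 14 mm thick along y and 30 mm high (10 mm above this point, 20 mm below it), on a stem 16 mm thick; the carriage's top lies 36 mm below this point. The frame turns with the knob.
- tote: Open plywood tool tote with a round wooden dowel handle, 0.45 kg give or take 15 percent. 170 mm wide (x), 190 mm long (y); walls and floor 8 mm; long sides 55 mm high; end boards taper up to carry the dowel, their tops 168 mm high. Origin: centre of the underside; z up. Hung, its underside is about 50 mm above the bench; a tug of about 5 N shows that it is held.
- tote_handle (a point): Middle of the tote's handle: dowel 22 mm thick, 174 mm long between the end boards, along the tote's y, its centre line 150 mm above the tote's underside.
- tote_in (a point): Centre of the tote's inner floor (154 x 174 mm), 8 mm above its underside. Axes as the tote's. The handle runs over the middle, so things go in beside it (66 mm of opening on either side).
- tee: Galvanised pipe tee lying flat, 110 g: run 56 mm long along y, branch along -x ending 30 mm from the origin; pipe 20 mm thick, ends with 27 mm collars 12 mm long. Axis 13.5 mm high. Origin: on the bench under the crossing of the axes. May be absent.
- elbow: Galvanised pipe elbow lying flat, 90 g: two arms of 30 mm, along +y and along -x; pipe 20 mm thick, ends with 27 mm collars 12 mm long. Axis 13.5 mm high. Origin: on the bench under the corner of the axes. May be absent.
- coupling: Galvanised hexagonal coupling standing on end, 80 g: 34 mm over its corners (29 mm over flats), 36 mm high. Origin: centre of the underside. May be absent.
- bush: Galvanised reducing bush standing on its hexagon, 80 g: hexagon 40 mm over corners (35 mm over flats), 12 mm high, with a threaded round neck 27 mm across on top, 32 mm high in all. Origin: centre of the underside. May be absent.
- valve: Small brass valve, 130 g: body 46 mm long along y, 26 to 30 mm wide and 30 mm high, with a steel T-handle 36 mm long (y), 10 mm wide above it, top 44 mm high. Origin: centre of the underside. May be absent.
- wrench: Steel wrench, 170 mm long, lying flat in the middle of the bench. Bystander.
- paint_tin: Closed paint tin, 86 mm across, 95 mm high, standing behind the rail. Bystander.

How it is judged:
By the outcome, as a careful person would: the job done as asked, in the order asked, and still so for the second after the job is handed in, with the robot touching nothing.
Of tee, elbow, coupling, bush, valve only 3 to 5 are there at a start; the rules pass over those that are not, and their reading is None.
At some moment in a run one of tee, elbow, coupling, bush, valve may be knocked a few centimetres aside while the robot is not near it.
Once in a run the grip may slacken for a moment while it holds something.
It also fails if it takes over 210 s, if anything falls off the work surface, if the arm or the gripper's body presses on something with over 40 N, if the wrist force passes 120 N, or if a joint passes its speed limit or range.

### The arm

A 7-joint arm with a two-finger parallel gripper is mounted at the origin on the work surface. World frame = base frame: x ahead of the robot, y to its left, z up, the work surface at z = 0. Lengths are in m, angles in rad, forces in N, time in s.
With the tool pointing down it reaches from about 0.425 to 0.875 m from the base axis. Payload 4.7 kg.
Tool frame: the origin (TCP) lies between the finger pads; the fingertips stand bot.finger_overhang ahead of it and the grasp point (between the pads) lies 6 mm ahead of it (bot.finger_overhang is the distance from the TCP to the fingertips, in m); z points along the fingers, y is the line along which they close (so a half turn about z gives the same grasp; the last joint's range is limited). The gripper opens to 85 mm and grips with 20 to 120 N. Pads are 22 mm wide; open, the fingers measure 114 mm over their backs; the gripper's body (76 mm by 85 mm) begins 54 mm behind the grasp point. The pads swing forward as they close: fully open they stand 13 mm farther back than shut.
Start: joints at [1.12, 0.321, -0.07, 1.45, 0.023, 1.371, -0.057], TCP at [0.291, -0.581, 0.256] pointing down, gripper open.
Joint ranges: [-2.86, 2.86], [-0.3, 2.09], [-1.38, 1.24], [0.06, 2.45], [-1.56, 4.7], [0.09, 2.05], [-2.69, 2.69]. Speed limits (rad/s): [2.57, 2.57, 3.14, 3.14, 3.14, 3.14, 3.14].

### API

Orientations are given as a unit quaternion [w, x, y, z].
In Python, from workcell import bot, sensors, get_image gives the robot as it stands (bot), with the cameras as plain functions and the readings (sensors). Calls block until the motion is done:
- bot.move_ptp(position, orientation): joint-space move of the TCP to a pose.
- bot.move_straight(position, speed=0.15, orientation=None, until_force=None): straight line of the TCP; orientation=None keeps the orientation; speed is the mean speed in m/s. With until_force (N) it stops when the force on the tool has changed by that much, and returns True; else False.
- bot.move_j(angles): joint-space move.
- bot.move_gripper(opening): opening from 0.0 (shut) to 1.0 (fully open); the grip force is fixed at half the most; returns when the fingers have stopped.
- bot.dwell(seconds).
- bot.ik(position, orientation): joint angles nearest the present ones, or None.
- get_image(name): name is "side" or "top"; returns a dict with "frame" (420x560x3 uint8, blue, green, red), "K" (3x3 intrinsics, pixels), "extrinsics" (4x4, takes a point from camera to world coordinates). Camera axes: x right, y down, z forward; pixel columns grow to the right and rows downward; lengths in m; the calibration is good to about 2 mm. A picture is of the moment at which its call begins. There is no depth.
A pose or a line that the arm cannot do raises bot.MotionError and nothing moves.
- bot.finish_job(): hands the job in; it is judged then, once.
Readings, each from a call of its own:
- sensors.get_t(): time.
- sensors.get_q(): joint angles.
- sensors.get_dq(): joint speeds.
- sensors.get_joint_torque(): joint torques, N m.
- sensors.get_tcp_pos(): TCP position.
- sensors.get_eef_rot(): TCP orientation.
- sensors.get_wrist_force(): force on the tool from outside, world axes, zero at the start.
- sensors.get_wrist_torque(): the same for the moment, N m.
- sensors.get_finger_gap(): opening from 0.0 (shut) to 1.0 (fully open).
- sensors.get_grip_force(): force on a finger pad.
Only numpy, scipy, OpenCV 4.12 (cv2) and the standard library are available. Lean on these libraries where they do the work, as an engineer would, in place of code of your own. Each camera call takes 0.05 s, during which the arm holds its last target. There are 200 camera calls.

## Working session

There is one attempt and no reset: what is moved stays moved. The work goes in short steps, each a Python script; the robot and the scene stay as the last script left them, time stands still between calls to the robot, and variables do not carry over. Pictures are saved under pics/ and viewed, at most 14 in all, crops included, and the job is handed in when it is done.

```bash
ls; mkdir -p pics
python3 - <<'E'
from workcell import bot, sensors, get_image
import cv2,numpy as np
np.set_printoptions(precision=4,suppress=True)
for n in("top","side"):
    r=get_image(n); cv2.imwrite(f"pics/{n}0.png",r["frame"]); print(n,r["K"],r["extrinsics"])
print(bot.finger_overhang,sensors.get_t(),sensors.get_eef_rot(),sensors.get_tcp_pos(),sensors.get_finger_gap())
E
```

```text
pics
workcell.py
top [[533.3073   0.     274.4671]
 [  0.     533.3073 205.6643]
 [  0.       0.       1.    ]] [[-0.0057 -0.9973  0.0734  0.4951]
 [-0.9998  0.0069  0.0159  0.0242]
 [-0.0164 -0.0733 -0.9972  1.4895]
 [ 0.      0.      0.      1.    ]]
side [[505.9802   0.     282.2385]
 [  0.     505.9802 211.9993]
 [  0.       0.       1.    ]] [[-0.9373 -0.1709  0.3037  0.2519]
 [-0.3484  0.4473 -0.8237  0.984 ]
 [ 0.0049 -0.8779 -0.4788  0.7278]
 [ 0.      0.      0.      1.    ]]
0.025 0.1 [-0.0009  0.9731  0.2303 -0.0002] [ 0.2911 -0.5807  0.2553] 0.9989721311539536
```

View pics/top0.png

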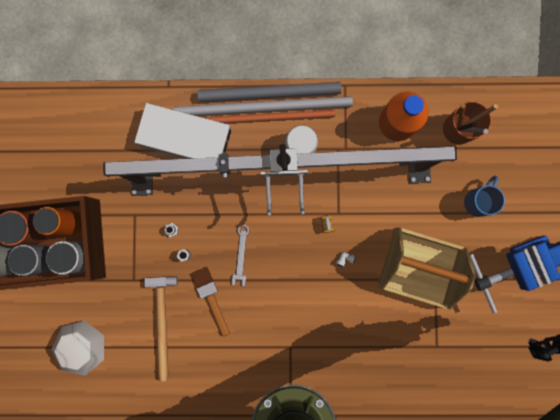

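View pics/side0.png

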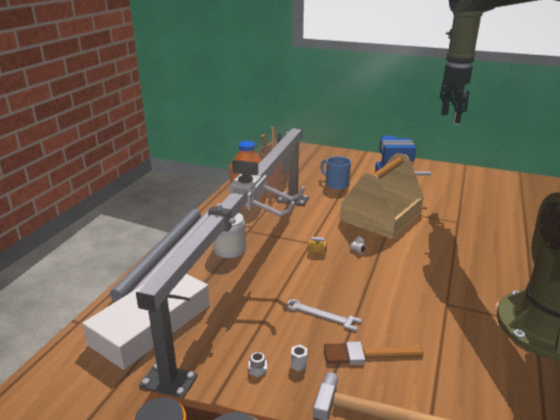

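The top view shows the rail running from (107,168) to (455,153), the collar at (223,163) and the carriage and knob at (285,159). The tote is at (428,267), turned. The fittings are a bush at (171,230), a coupling at (183,256), a valve at (327,225) and an elbow or tee at (345,259). I'll enlarge the parts that matter.

```bash
cat > h.py <<'E'
from workcell import bot, sensors, get_image
import cv2,numpy as np
from scipy.spatial.transform import Rotation as R
np.set_printoptions(precision=4,suppress=True)
def img(n): return get_image(n)
def ray(r,uv):
    d=np.linalg.inv(r["K"])@[uv[0],uv[1],1]; E=r["extrinsics"]; return E[:3,3],E[:3,:3]@d
def onz(r,uv,z):
    o,d=ray(r,uv); return o+d*(z-o[2])/d[2]
def two(r1,p1,r2,p2):
    o1,d1=ray(r1,p1);o2,d2=ray(r2,p2)
    s=np.linalg.lstsq(np.c_[d1,-d2],o2-o1,rcond=None)[0]
    a,b=o1+d1*s[0],o2+d2*s[1]; return (a+b)/2,np.linalg.norm(a-b)
def proj(r,p):
    E=r["extrinsics"]; c=E[:3,:3].T@(np.array(p)-E[:3,3]); u=r["K"]@c; return u[:2]/u[2]
def down(yaw,tilt=0):
    """tool down; tool y (closing line) at angle yaw from world x axis (mod pi)"""
    y=np.array([np.cos(yaw),np.sin(yaw),0]);z=np.array([0,0,-1.]);x=np.cross(y,z)
    q=R.from_matrix(np.c_[x,y,z]).as_quat(); return np.r_[q[3],q[:3]]
E
python3 - <<'E'
from h import *
a=cv2.imread("pics/top0.png");s=cv2.imread("pics/side0.png")
def c(im,x,y,w,h,k): return cv2.resize(im[y:y+h,x:x+w],None,fx=k,fy=k,interpolation=cv2.INTER_CUBIC)
A=np.vstack([np.hstack([c(a,205,135,100,75,4),c(a,155,210,100,75,4)]),np.hstack([c(a,310,205,50,75,4),c(a,375,220,100,75*1,4),np.zeros((300,200,3),np.uint8)])])
A[300:,600:]=c(a,420,225,50,75,4)
cv2.imwrite("pics/c1.png",A)
B=np.vstack([np.hstack([c(s,210,140,100,75,4),c(s,335,145,100,75,4)]),np.hstack([c(s,300,220,100,75,4),c(s,235,330,100,75,4)])])
cv2.imwrite("pics/c2.png",B)
E
```

```text
(no output)
```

View pics/c1.png

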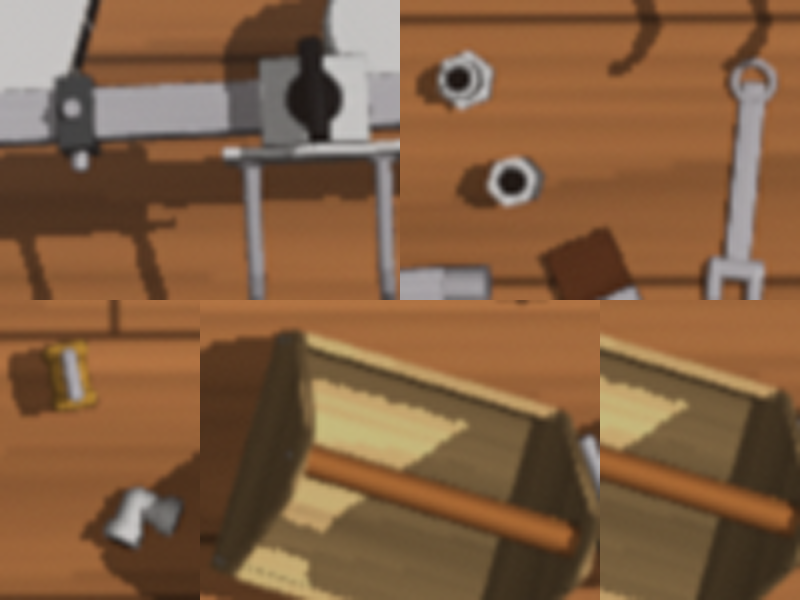

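View pics/c2.png

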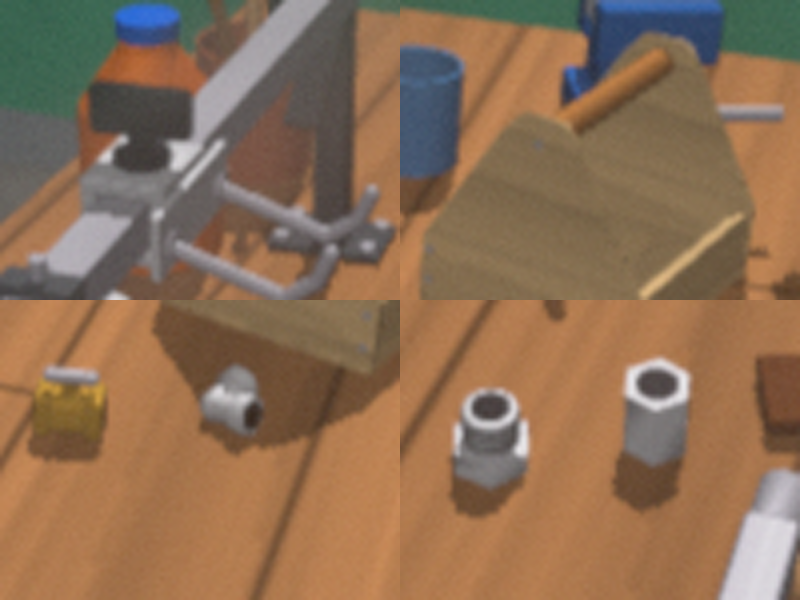

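The crops show the knob bar from (312,38) to (316,140) in c1, nearly along x. The tote handle runs from (305,460) to (575,540) in c1. The fourth piece needs a larger crop to tell whether it is an elbow or a tee. I'll measure now.

Run:
```python
from h import *
a=cv2.imread("pics/top0.png");s=cv2.imread("pics/side0.png")
class C(dict):pass
T=img("top");S=img("side")
def c1(x,y,ox,oy,px=0,py=0): return ((x-px)/4+ox-.375,(y-py)/4+oy-.375)
k1=c1(312,38,205,135);k2=c1(316,142,205,135)
A,B=onz(T,k1,.282),onz(T,k2,.282);print("knob",A,B,(A+B)/2,np.linalg.norm(A-B))
ks=c1(142,110,210,140)  # bar mid side
print("tri knob",two(T,((k1[0]+k2[0])/2,(k1[1]+k2[1])/2),S,ks))
for n,(x,y) in dict(collarL=(57,105),collarR=(95,105),carL=(262,100),carR=(367,100)).items(): print(n,onz(T,c1(x,y,205,135),.225 if 'coll' in n else .236))
h1=c1(305,460,375,220,200,300);h2=c1(575,540,375,220,200,300)
A,B=onz(T,h1,.155),onz(T,h2,.155);print("handle",A,B,(A+B)/2,np.linalg.norm(A-B),np.arctan2(*(B-A)[1::-1]))
hs1=c1(568,122,335,145,400,0);hs2=c1(665,62,335,145,400,0);print(two(T,h1,S,hs1),two(T,h2,S,hs2))
# rail ends
A,B=onz(T,(107,168.5),.225),onz(T,(455,153.5),.225);print("rail",A,B,np.linalg.norm(A-B))
hsv=cv2.cvtColor(T["frame"],cv2.COLOR_BGR2HSV)
for n,(x,y,w,h,z) in dict(bush=(160,220,22,20,.03),coup=(174,246,20,20,.036),valve=(318,215,18,20,.03),elb=(333,248,24,22,.0135)).items():
    H=hsv[y:y+h,x:x+w]
    m=((H[...,1]<70)&(H[...,2]>90)) if n!="valve" else ((H[...,2]>120)&((H[...,1]<70)|((H[...,0]>17)&(H[...,1]>120))))
    m=m.astype(np.uint8); cn=max(cv2.findContours(m,0,1)[0],key=cv2.contourArea)
    (cx,cy),(w_,h_),an=cv2.minAreaRect(cn); print(n,(cx+x,cy+y),w_,h_,an,onz(T,(cx+x,cy+y),z))
def c(im,x,y,w,h,k): return cv2.resize(im[y:y+h,x:x+w],None,fx=k,fy=k,interpolation=cv2.INTER_CUBIC)
cv2.imwrite("pics/c3.png",np.hstack([c(T["frame"],330,245,30,30,13),c(S["frame"],345,230,30,30,13)]))
```

```text
knob [0.725 0.024 0.282] [0.6651 0.0222 0.282 ] [0.695  0.0231 0.282 ] 0.060023808779038006
tri knob (array([0.697 , 0.0229, 0.2674]), np.float64(0.000919865569319438))
collarL [0.6967 0.1771 0.225 ]
collarR [0.6965 0.1542 0.225 ]
carL [0.6969 0.0539 0.236 ]
carR [ 0.6964 -0.0083  0.236 ]
handle [ 0.4568 -0.2674  0.155 ] [ 0.4068 -0.4323  0.155 ] [ 0.4318 -0.3498  0.155 ] 0.17235130126224718 -1.8652975283652062
(array([ 0.4505, -0.2665,  0.1649]), np.float64(0.013531408212322108)) (array([ 0.4048, -0.4345,  0.1494]), np.float64(0.0033364223292211017))
rail [0.6804 0.4463 0.225 ] [ 0.7097 -0.3863  0.225 ] 0.8330881070072905
bush (170.8000020980835, 229.5999994277954) 12.521980285644531 13.416406631469727 63.43495178222656 [0.5386 0.3324 0.03  ]
coup (183.35294342041016, 254.91176414489746) 11.156637191772461 13.339459419250488 75.96376037597656 [0.4693 0.2963 0.036 ]
valve (327.85365772247314, 223.3170747756958) 15.924212455749512 8.800223350524902 77.90524291992188 [ 0.5531 -0.0981  0.03  ]
elb (345.51538467407227, 259.72307682037354) 13.519784927368164 14.139958381652832 29.744882583618164 [ 0.4533 -0.1467  0.0135]
```

View pics/c3.png

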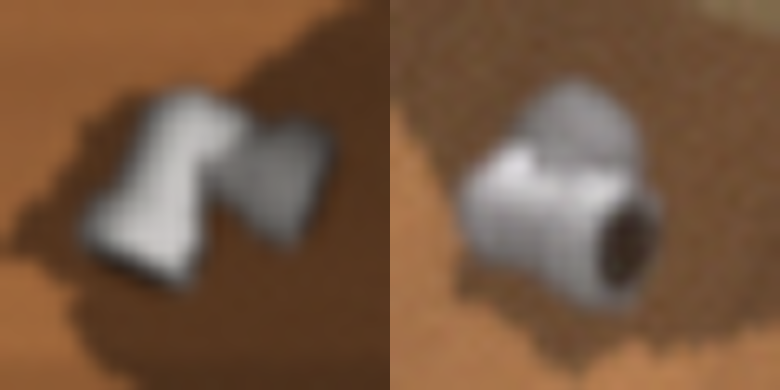

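The top crop shows an elbow: the corner is near (180,125), one arm runs to (140,260) and the other to (315,180). Each arm comes to about 30 mm, as specified. The knob, rail and handle sizes also agree with the data, at 60, 833 and 172 mm. Next is the knob.

Run:
```python
from h import *
K=np.array([.6957,.0229]);y0=np.radians(92)
for s in(0,np.pi):
    print([None if (j:=bot.ik([*K,.278],down(y0+s+d))) is None else np.round(j,2) for d in(-.3,0,1.3)])
print(sensors.get_wrist_force(),sensors.get_wrist_torque())
```

```text
[array([ 0.43,  0.51, -0.75,  1.27,  0.34,  1.49,  1.02]), array([ 0.43,  0.51, -0.76,  1.27,  0.34,  1.49,  1.32]), array([ 0.64,  0.68, -1.18,  1.26,  0.62,  1.58,  2.47])]
[array([ 0.31,  0.47, -0.56,  1.27,  0.24,  1.47, -2.06]), array([ 0.33,  0.47, -0.58,  1.27,  0.26,  1.47, -1.77]), array([ 0.42,  0.51, -0.73,  1.27,  0.33,  1.49, -0.51])]
[-0.0758  1.1339  1.0117] [-0.0168  0.043   0.0302]
```

Run:
```python
from h import *
K=np.array([.6957,.0229]);y0=np.radians(272)
bot.move_ptp([*K,.36],down(y0))
bot.move_straight([*K,.278],.1,until_force=8)
bot.move_gripper(0)
print("grip",sensors.get_finger_gap(),sensors.get_grip_force(),sensors.get_tcp_pos(),sensors.get_wrist_force(),sensors.get_t())
f0=sensors.get_wrist_torque()
for d in np.arange(.2,1.31,.1):
    bot.move_ptp([*K,.278],down(y0+d)); t=sensors.get_wrist_torque()-f0
    print(round(d,2),t,sensors.get_wrist_force())
    if abs(t[2])>1.2: break
print(sensors.get_finger_gap(),sensors.get_tcp_pos(),sensors.get_t())
```

```text
grip 0.153916559834474 59.143574237823486 [0.6956 0.0235 0.2783] [-1.8208  1.8725  2.2227] 4.425
0.2 [-0.1186  0.0629 -0.0032] [0.0429 1.1346 3.3827]
0.3 [-0.1843  0.069  -0.0209] [-1.561   0.0344  2.8047]
0.4 [-0.2291 -0.0131 -0.0206] [-1.0394  0.4109  2.3028]
0.5 [-0.3713  0.0015  0.014 ] [-0.7861 -0.8238  3.6824]
0.6 [-0.4936 -0.1196  0.0002] [-0.176  -1.6296  3.4828]
0.7 [-0.6405 -0.2742 -0.0242] [ 0.4469 -1.1647  3.6998]
0.8 [-0.6129 -0.5799 -0.0261] [ 2.5976 -2.2259  3.7753]
0.9 [-0.5908 -0.8336  0.0095] [ 3.0168 -1.9044  3.1141]
1.0 [-0.5473 -1.2477 -0.0404] [ 4.6058 -1.4238  3.4082]
1.1 [-0.528 -1.352 -0.032] [ 5.2504 -2.0481  4.1689]
1.2 [-0.4605 -1.431  -0.0399] [ 5.8573 -0.9245  2.7029]
1.3 [-0.5072 -1.5711 -0.0167] [ 6.6741 -0.5116  2.2846]
0.15425902317381893 [0.6969 0.023  0.2782] 7.475
```

Run:
```python
from h import *
u=np.array([-.0352,.9994,0]); p=np.array([.6957,.0229,.278])
print(bot.move_straight(p+u*.085,.06,until_force=12),sensors.get_tcp_pos(),sensors.get_wrist_force())
print(bot.move_straight(p+u*.125,.02,until_force=7))
print(sensors.get_tcp_pos(),sensors.get_wrist_force(),sensors.get_t())
r=img("top"); cv2.imwrite("pics/c4.png",cv2.resize(r["frame"][120:240,180:340],None,fx=4,fy=4))
```

```text
False [0.6936 0.1081 0.2783] [ 6.0998 -0.0124  2.9162]
True
[0.6932 0.1217 0.2782] [ 0.1853 -0.1752  3.6659] 10.0417
```

View pics/c4.png

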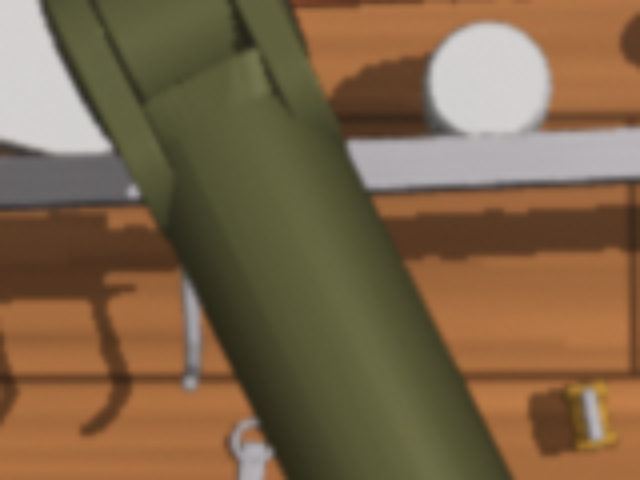

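The arm hides the carriage. The prong is at about (190,330) in the crop. I'll confirm contact by pushing on in small steps.

Run:
```python
from h import *
u=np.array([-.0352,.9994,0]); p=sensors.get_tcp_pos().copy(); p[2]=.278
for i in range(1,9):
    bot.move_straight(p+u*.0015*i,.02); bot.dwell(.15); f=sensors.get_wrist_force()
    print(i,sensors.get_tcp_pos(),f)
    if f[1]<-8: break
```

```text
1 [0.6932 0.1218 0.2782] [-0.2085 -1.9605  3.9937]
2 [0.6932 0.1219 0.2782] [-0.1803 -4.7888  5.2396]
3 [0.6932 0.1219 0.2782] [-1.3017 -7.717   7.2038]
4 [0.6932 0.122  0.2782] [-1.9258 -9.5606  7.0391]
```

Run:
```python
from h import *
u=np.array([-.0352,.9994,0]); c=np.array([.6932,.122,.278])+u*.0035;y0=np.radians(272)
t0=sensors.get_wrist_torque()
for d in np.r_[np.arange(1.2,-.01,-.15),np.arange(-.06,-.5,-.06)]:
    bot.move_ptp(c,down(y0+d)); t=sensors.get_wrist_torque(); 
    M=R.from_quat(np.roll(sensors.get_eef_rot(),-1)).as_matrix(); yaw=np.arctan2(M[1,1],M[0,1])
    err=(yaw-(y0+d)+np.pi/2)%np.pi-np.pi/2
    if d<.3: print(round(d,2),t-t0,sensors.get_wrist_force(),"err",round(err,3),sensors.get_tcp_pos()[:2],sensors.get_finger_gap())
    if d<.1 and (abs((t-t0)[2])>.35 or abs(err)>.04): break
print(sensors.get_t())
```

```text
0.15 [ 0.9035  0.2611 -0.1874] [-4.8344 -4.2771  6.5657] err -0.004 [0.6918 0.1234] 0.15692964346064847
0.0 [ 0.9819  0.2164 -0.1304] [-4.5838 -4.0917  5.8213] err -0.003 [0.6918 0.1237] 0.1541428301346942
-0.06 [0.7812 0.1854 1.4261] [-3.5148 -5.6795  7.0093] err 0.0 [0.6918 0.1238] 0.15226322604985393
14.3417
```

Run:
```python
from h import *
bot.move_gripper(.6); p=sensors.get_tcp_pos(); bot.move_straight([p[0],p[1],.37],.15)
h=[.4318,-.3498]
for s in(0,np.pi):
    print(s,np.round(bot.ik([*h,.156],down(np.radians(-17)+s)),2),np.round(bot.ik([.592,.126,.25],down(np.radians(2)+s)),2))
bot.move_ptp([.48,-.28,.37],down(np.radians(-17)))
r=img("top"); cv2.imwrite("pics/c5.png",cv2.resize(r["frame"][120:280,180:360],None,fx=4,fy=4,interpolation=cv2.INTER_CUBIC)[:600,:720]);print(sensors.get_t(),sensors.get_q())
```

```text
0 [ 1.08  0.23 -0.51  1.8   0.12  1.14  0.24] [ 0.48  0.35 -0.91  1.55  0.28  1.37 -0.43]
3.141592653589793 [ 0.03  0.22  0.68  1.83 -0.16  1.14 -2.67] [ 0.64  0.47 -1.18  1.55  0.43  1.42  2.61]
17.425 [ 1.0061  0.1243 -0.5827  1.4827  0.0679  1.555   0.1306]
```

View pics/c5.png

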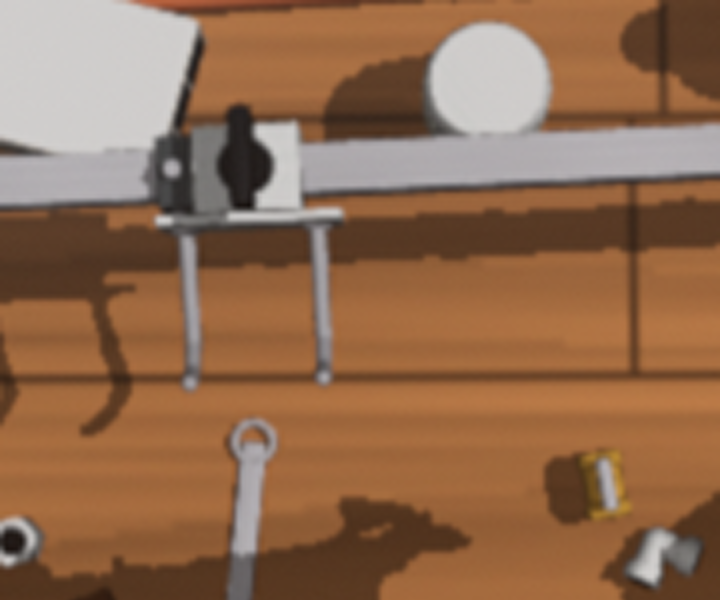

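The carriage touches the collar and the prong tips are at (191,381) and (324,376) in the crop. Next I'll work out the seat and pick up the tote.

Run:
```python
from h import *
r=img("top"); f=lambda x,y:((x+.5)/4+180-.5,(y+.5)/4+120-.5)
a,b=onz(r,f(191,381),.221),onz(r,f(324,376),.221); n=(a-b)/np.linalg.norm(a-b); ax=np.array([n[1],-n[0],0])
k=(onz(r,f(239,105),.282)+onz(r,f(241,208),.282))/2
print(a,b,np.linalg.norm(a-b),"yaw",np.degrees(np.arctan2(-n[0],n[1])));print("seat tips",(a+b)/2+ax*.026,"knob",k,"seat knob",k-ax*.1)
h=[.4318,-.3498];q=down(np.radians(-17))
bot.move_gripper(1.0)
bot.move_ptp([*h,.26],q)
print(bot.move_straight([*h,.157],.1,until_force=8),sensors.get_tcp_pos())
bot.move_gripper(0); print("gap",sensors.get_finger_gap()*85,sensors.get_grip_force(),sensors.get_wrist_force())
bot.move_straight([*h,.18],.05);print(sensors.get_wrist_force(),sensors.get_wrist_torque())
bot.move_straight([*h,.262],.1);print(sensors.get_finger_gap()*85,sensors.get_wrist_force(),sensors.get_t())
s=img("side");t=img("top");cv2.imwrite("pics/c6.png",np.hstack([cv2.resize(s["frame"][60:260,250:450],None,fx=2,fy=2),cv2.resize(t["frame"][180:380,330:530],None,fx=2,fy=2)]))
```

```text
[0.5671 0.157  0.221 ] [0.5696 0.0776 0.221 ] 0.07941585782895283 yaw 1.7722690388790765
seat tips [0.5944 0.1181 0.221 ] knob [0.6921 0.1226 0.282 ] seat knob [0.5922 0.1195 0.282 ]
False [ 0.4323 -0.3501  0.1578]
gap 20.303713750915758 58.539127707481384 [ 1.6225 -1.2342  0.1763]
[ 0.1225 -0.4437 -4.2068] [-0.028   0.0305  0.0058]
20.172321509401932 [-0.7731  0.0911 -4.1932] 21.9083
```

View pics/c6.png

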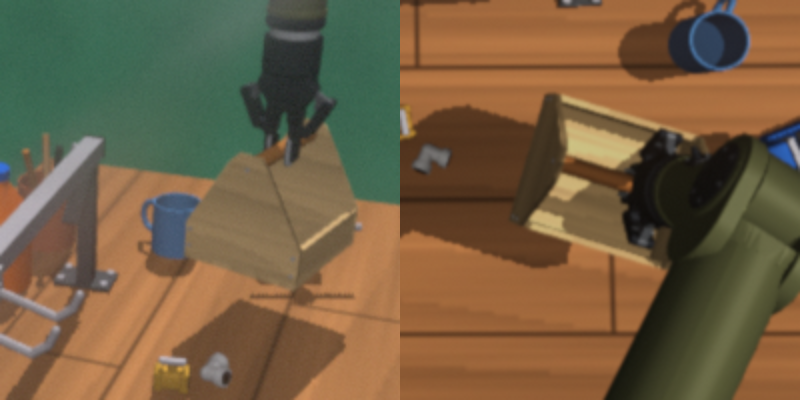

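The tote is held level and clear of the bench. Now to hang it.

Run:
```python
from h import *
S=np.array([.5935,.119]);q=down(np.radians(1.9));ax=np.array([.9995,.033])
g=lambda:print(np.round(sensors.get_finger_gap()*85,1),sensors.get_grip_force(),sensors.get_wrist_force(),sensors.get_tcp_pos(),sensors.get_t())
P=S-ax*.15
bot.move_straight([.45,-.1,.262],.12,orientation=down(np.radians(-8)));g()
bot.move_straight([*P,.262],.12,orientation=q);g()
print(bot.move_straight([*S,.262],.08,until_force=6));g()
s=img("side");cv2.imwrite("pics/c7.png",cv2.resize(s["frame"][100:300,150:400],None,fx=3,fy=3))
```

```text
20.0 58.731311559677124 [-0.1554 -0.0528 -4.2985] [ 0.4499 -0.1006  0.2619] 24.2417
20.2 58.75594675540924 [-0.3024  0.4872 -3.7262] [0.4437 0.1133 0.2619] 26.175
False
19.8 58.74017357826233 [-0.331  -0.2454 -4.1189] [0.5932 0.119  0.2621] 28.2
```

View pics/c7.png

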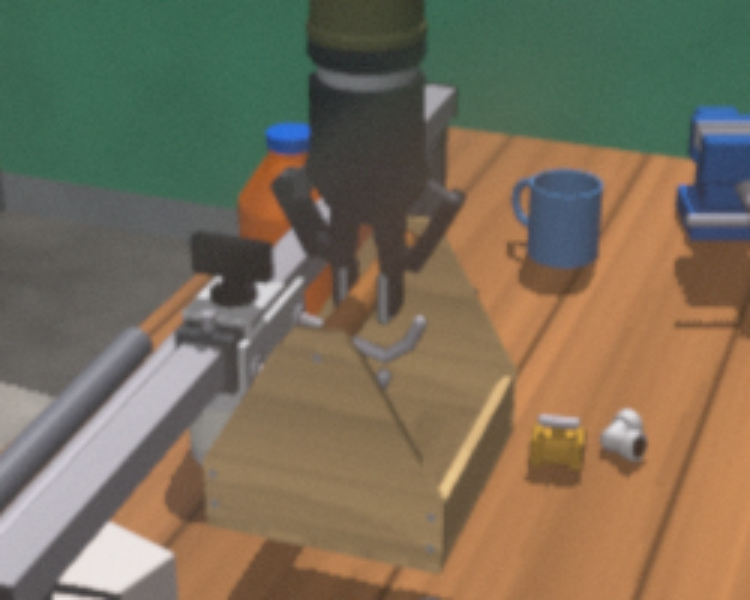

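The handle is above the prongs, between the plate and the tips. I'll lower it until the wrist feels the weight come off, then tug.

Run:
```python
from h import *
S=np.array([.5935,.119])
g=lambda s="":print(s,np.round(sensors.get_finger_gap()*85,1),np.round(sensors.get_grip_force(),1),sensors.get_wrist_force(),sensors.get_tcp_pos(),sensors.get_t())
print(bot.move_straight([*S,.215],.08,until_force=6));g("a")
z=sensors.get_tcp_pos()[2]
z=min(z,.216)
for i in range(1,25):
    z-=.001; bot.move_straight([*S,z],.03); bot.dwell(.1); f=sensors.get_wrist_force()[2]
    g(round(z,4))
    if f>6.5: break
bot.dwell(1.0);g("tug")
```

```text
False
a 20.0 58.7 [ 0.9232 -0.9642 -3.3338] [0.5936 0.1192 0.2151] 28.9833
0.2141 19.9 58.7 [ 0.6642  0.0201 -4.2053] [0.5936 0.119  0.2143] 29.3333
0.2131 19.7 58.7 [-0.4672  0.9521 -3.7142] [0.5935 0.119  0.2131] 29.6833
0.2121 20.0 58.8 [-0.2088 -0.0238 -3.4367] [0.5935 0.119  0.2121] 30.0333
0.2111 19.9 58.9 [ 0.9007  0.3694 -1.6124] [0.5938 0.1191 0.2113] 30.3833
0.2101 20.1 59.2 [2.0017 0.21   1.5706] [0.5943 0.1191 0.2108] 30.7333
0.2091 19.9 59.8 [4.455  0.2882 5.0651] [0.5946 0.1192 0.2103] 31.0833
0.2081 20.2 60.2 [ 3.7265 -0.5102  7.0192] [0.595  0.1192 0.2098] 31.4333
tug 20.4 60.2 [4.445  0.5647 6.6822] [0.5951 0.1193 0.2099] 32.4333
```

Run:
```python
from h import *
p=sensors.get_tcp_pos(); bot.move_straight([p[0],p[1],.2108],.02);print(sensors.get_wrist_force())
bot.move_gripper(.6);bot.move_straight([p[0],p[1],.34],.12)
bot.move_ptp([.45,-.05,.33],down(0.5)); bot.dwell(.5)
s=img("side");t=img("top");cv2.imwrite("pics/s8.png",s["frame"]);cv2.imwrite("pics/t8.png",t["frame"])
cv2.imwrite("pics/c8.png",np.hstack([cv2.resize(s["frame"][120:320,150:350],None,fx=2,fy=2),cv2.resize(t["frame"][130:330,150:350],None,fx=2,fy=2)]));print(sensors.get_t())
```

```text
[ 2.1275  0.208  -0.1557]
36.0333
```

View pics/c8.png

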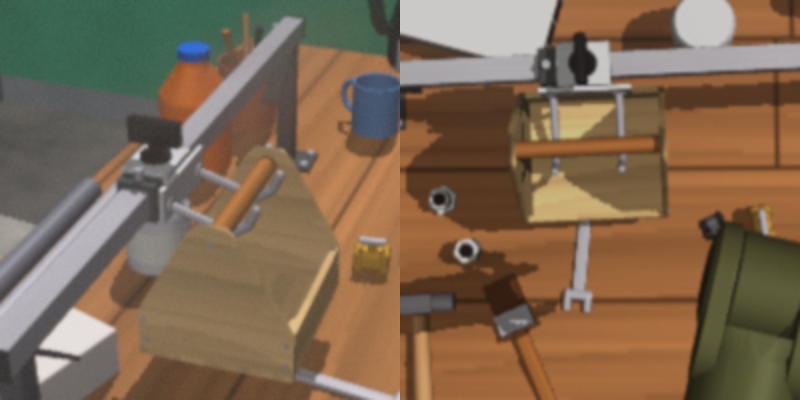

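The tote hangs on both prongs. I'll locate the bush and coupling precisely by the dark bore in both views, and check the reach for tilted drop poses.

```bash
cat >> h.py <<'E'
def tdown(yaw,tilt):
    "closing line at yaw (about 92/272 deg), fingers tipped so that they point toward +x"
    y=np.array([np.cos(yaw),np.sin(yaw),0]); f=np.array([y[1],-y[0],0]); f*=np.sign(f[0])
    z=np.sin(tilt)*f-np.cos(tilt)*np.array([0,0,1.]); x=np.cross(y,z)
    q=R.from_matrix(np.c_[x,y,z]).as_quat(); return np.r_[q[3],q[:3]],z
def blob(r,uv,w,fn):
    "centroid/minAreaRect of the biggest mask blob within w pixels of uv"
    x,y=int(round(uv[0]))-w,int(round(uv[1]))-w; F=r["frame"][y:y+2*w+1,x:x+2*w+1]
    m=fn(cv2.cvtColor(F,cv2.COLOR_BGR2HSV)).astype(np.uint8)
    n,_,st,ce=cv2.connectedComponentsWithStats(m)
    if n<2: return None
    i=1+np.argmax(st[1:,4]); return ce[i]+[x,y],st[i,4]
grey=lambda H:(H[...,1]<75)&(H[...,2]>85)
dark=lambda H:(H[...,2]<45)
brass=lambda H:(H[...,0]>15)&(H[...,0]<40)&(H[...,1]>120)&(H[...,2]>100)
SEAT=np.array([.595,.119])
E
python3 - <<'E'
from h import *
T=img("top");S=img("side")
for n,p,z in(("bush",[.5386,.3324],.032),("coup",[.4693,.2963],.036)):
    a=blob(T,proj(T,[*p,z]),7,dark);b=blob(S,proj(S,[*p,z]),8,dark);G=blob(T,proj(T,[*p,z]),12,grey)
    print(n,a,b,G,"two",two(T,a[0],S,b[0]) if a and b else None,"plane",onz(T,a[0],z) if a else None, onz(T,G[0],z*.7))
for s in(92,272):
  for dy in(-.055,0,.055):
    q,z=tdown(np.radians(s),np.radians(30))
    for x,h in((-.16,.15),(-.052,.12)):
        j=bot.ik(np.array([SEAT[0]+x,SEAT[1]+dy,h])-.006*z,q); print(s,dy,None if j is None else np.round(j,2))
E
```

```text
bush (array([169.05, 229.1 ]), np.int32(20)) (array([254.6667, 356.    ]), np.int32(3)) (array([170.5426, 229.8511]), np.int32(94)) two (array([0.5418, 0.3374, 0.0325]), np.float64(0.004092475305192746)) plane [0.5399 0.3368 0.032 ] [0.5381 0.3347 0.0224]
coup (array([182.7083, 255.    ]), np.int32(24)) None (array([182.8485, 254.8182]), np.int32(99)) two None plane [0.4691 0.298  0.036 ] [0.4694 0.2997 0.0252]
92 -0.055 None
92 -0.055 [ 1.04 -0.13 -1.19  2.25 -0.13  0.42  1.53]
92 0 None
92 0 [ 0.3  -0.04 -0.64  2.24  0.3   0.46  1.02]
92 0.055 [-0.35 -0.29 -0.26  2.37  0.35  0.64  0.75]
92 0.055 [ 0.75  0.05 -1.23  2.18  0.54  0.52  0.72]
272 -0.055 None
272 -0.055 [ 1.31 -0.3  -1.38  2.25 -0.54  0.47 -1.25]
272 0 None
272 0 [ 1.03 -0.09 -1.33  2.22  0.13  0.44 -1.96]
272 0.055 [-0.35 -0.29 -0.26  2.37  0.35  0.64 -2.4 ]
272 0.055 [-0.04 -0.   -0.45  2.2   0.46  0.51 -2.38]
```

```bash
cat >> h.py <<'E'
def st(s): print(s,"gap",round(sensors.get_finger_gap()*85,1),"grip",round(sensors.get_grip_force(),1),"F",sensors.get_wrist_force(),"p",sensors.get_tcp_pos(),"t",round(sensors.get_t(),1))
def pick(xy,yaw,z,op=.75):
    q=down(np.radians(yaw)); bot.move_gripper(op)
    bot.move_ptp([*xy,.14],q)
    hit=bot.move_straight([*xy,z],.1,until_force=8); bot.move_gripper(0); st(f"picked hit={hit}")
    bot.move_straight([*xy,.25],.15); st("lifted")
    return sensors.get_finger_gap()*85
def drop(dx,dy,h,yaw=92,tilt=20,op=.6,top=.25):
    q,z=tdown(np.radians(yaw),np.radians(tilt)); g=np.array([SEAT[0]+dx,SEAT[1]+dy,0])-.006*z
    bot.move_ptp(g+[0,0,top],q); st("above")
    hit=bot.move_straight(g+[0,0,h],.08,until_force=4); st(f"in hit={hit}")
    bot.move_gripper(op); bot.move_straight(g+[0,0,top],.12); st("out")
E
python3 - <<'E'
from h import *
for tl in (15,20,25):
  for dy in(-.05,0,.05):
    q,z=tdown(np.radians(92),np.radians(tl)); print(tl,dy,[bot.ik(np.array([SEAT[0]-.052,SEAT[1]+dy,h])-.006*z,q) is not None for h in(.27,.12)])
if pick([.540,.336],92,.037)>20: drop(-.052,.055,.125)
E
```

```text
15 -0.05 [True, True]
15 0 [True, True]
15 0.05 [True, True]
20 -0.05 [True, True]
20 0 [True, True]
20 0.05 [True, True]
25 -0.05 [True, True]
25 0 [True, True]
25 0.05 [True, True]
picked hit=False gap 24.9 grip 59.2 F [-0.0422 -0.537   4.2121] p [0.5404 0.3363 0.0378] t 39.6
lifted gap 24.7 grip 59.0 F [-0.4623 -0.582  -1.4716] p [0.5397 0.3356 0.2489] t 41.2
above gap 24.4 grip 58.9 F [ 0.3672  0.8981 -0.721 ] p [0.5411 0.1749 0.2562] t 42.1
in hit=True gap 24.9 grip 59.3 F [-0.3189  0.6539  3.4713] p [0.5413 0.176  0.2511] t 42.5
out gap 51.2 grip 0.0 F [-0.8894  0.9165  0.1041] p [0.5413 0.1739 0.2562] t 43.1
```

The force threshold tripped early, on noise from the start of the motion, so the bush was released high. I'll look at where it went.

Run:
```python
from h import *
bot.move_ptp([.45,-.1,.33],down(1.5))
s=img("side");t=img("top")
cv2.imwrite("pics/c9.png",np.hstack([cv2.resize(s["frame"][180:380,180:380],None,fx=2,fy=2),cv2.resize(t["frame"][150:350,150:350],None,fx=2,fy=2,interpolation=cv2.INTER_CUBIC)]))
```

```text
(no output)
```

View pics/c9.png

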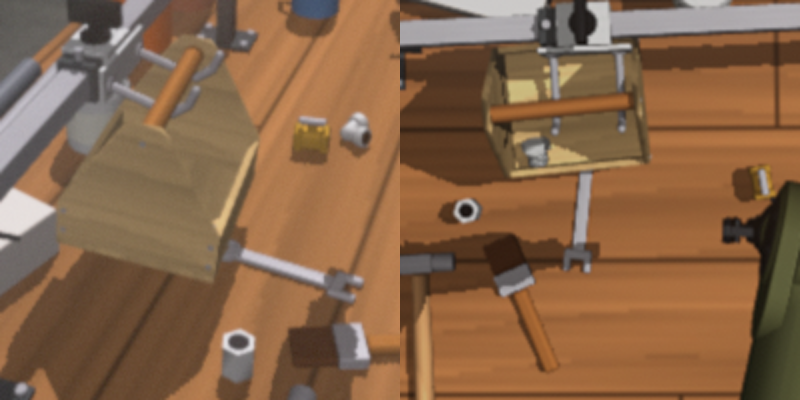

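The bush is in the tote at (536,152), but the handle has slid about 30 mm toward +y: it now runs from (490,117) to (632,100). That puts the tote's centre close to one prong, so I'll recentre it along the prongs and repeat the tug.

Run:
```python
from h import *
t=img("top"); f=lambda x,y:((x-400)/2+150,y/2+150)
a,b=onz(t,f(490,117),.205),onz(t,f(632,100),.205);m=(a+b)/2;n=(a-b)/np.linalg.norm(a-b)
print(a,b,m,np.linalg.norm(a-b),"yaw",np.degrees(np.arctan2(-n[0],n[1])))
sh=m[1]-SEAT[1]; print("shift",sh)
yaw=np.arctan2(-n[0],n[1]); y1=SEAT[1]+.017; x1=m[0]+n[0]/n[1]*(y1-m[1]); print("grip at",x1,y1)
if .015<sh<.05:
    q=down(yaw); bot.move_gripper(.7)
    bot.move_ptp([x1,y1,.32],q); print(bot.move_straight([x1,y1,.213],.08)); st("at handle")
    bot.move_gripper(0); st("held")
```

```text
[0.584  0.2371 0.205 ] [0.6035 0.0651 0.205 ] [0.5937 0.1511 0.205 ] 0.1730931018737872 yaw 6.442493172105358
shift 0.03213512523532283
grip at 0.5954494470983084 0.136
False
at handle gap 59.5 grip 0.0 F [ 0.3171 -0.2753 -0.3404] p [0.5958 0.1362 0.2136] t 47.9
held gap 19.9 grip 58.5 F [ 5.4221 -0.3482  1.5018] p [0.597  0.1356 0.2138] t 48.4
```

Run:
```python
from h import *
q=down(np.radians(1.9)); p=sensors.get_tcp_pos()
x=.5955; y=.136-.032
for i in range(1,5):
    bot.move_straight([x+.001,.136+(y-.136)*i/4,.2145],.05,orientation=q if i>1 else None); st(i)
z=.2145
while z>.203:
    z-=.001; bot.move_straight([x+.001,y,z],.03); bot.dwell(.1)
    if sensors.get_wrist_force()[2]>6: break
bot.dwell(1);st("tug")
bot.move_straight([x+.001,y,z+.0028],.03);st("rel")
bot.move_gripper(.6);bot.move_straight([x,y,.34],.12);bot.move_ptp([.45,-.1,.33],down(1.5))
t=img("top");cv2.imwrite("pics/c10.png",np.hstack([cv2.resize(t["frame"][150:350,150:350],None,fx=2,fy=2,interpolation=cv2.INTER_CUBIC)]))
```

```text
1 gap 20.2 grip 58.7 F [ 3.7792 -1.6129  1.5796] p [0.5969 0.1274 0.2146] t 48.7
2 gap 20.1 grip 58.6 F [ 0.607  -0.2192  0.3006] p [0.596  0.1196 0.2142] t 49.0
3 gap 19.8 grip 58.5 F [0.689 0.779 0.142] p [0.5962 0.1114 0.2143] t 49.3
4 gap 19.8 grip 58.5 F [ 0.7713 -1.2358  0.0919] p [0.5964 0.1028 0.2144] t 49.6
tug gap 20.4 grip 59.1 F [-1.3823 -4.1169  8.6975] p [0.597  0.1028 0.2137] t 51.3
rel gap 19.9 grip 58.8 F [ 0.0304 -1.5739 -0.8103] p [0.5961 0.1038 0.2146] t 51.6
```

View pics/c10.png

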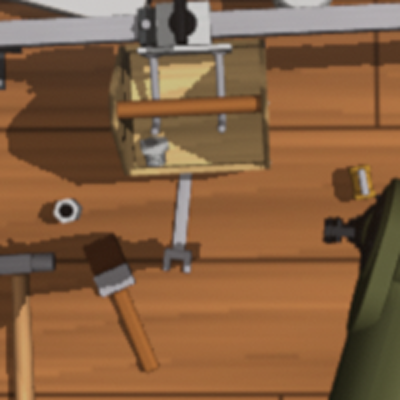

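It's recentred: the handle runs from (118,110) to (260,103), and the prongs are at 155 and 222. Coupling next, lowered properly this time.

```bash
python3 - <<'E'
s=open("h.py").read()
s=s.replace("""until_force=4); st(f"in hit={hit}")
    bot.move_gripper(op)""","""until_force=9); st(f"in hit={hit}")
    if hit and sensors.get_tcp_pos()[2]>h+.03: return
    bot.move_gripper(op)""")
open("h.py","w").write(s)
E
python3 - <<'E'
from h import *
if pick([.469,.298],92,.034)>20: drop(-.052,-.005,.112,op=.55)
E
```

```text
picked hit=False gap 32.4 grip 59.5 F [-0.4066 -0.7724  6.1659] p [0.4696 0.2983 0.0348] t 58.6
lifted gap 32.0 grip 59.5 F [-0.355   0.221  -0.7944] p [0.4686 0.2977 0.2491] t 60.2
above gap 32.0 grip 59.5 F [ 0.2101  1.6533 -0.8161] p [0.5407 0.1151 0.2556] t 61.0
in hit=False gap 32.4 grip 59.5 F [-0.0694 -0.1247 -0.6881] p [0.5413 0.114  0.1181] t 62.9
out gap 46.5 grip 0.0 F [-0.4298  0.082  -0.3678] p [0.5404 0.1139 0.2546] t 64.5
```

Run:
```python
from h import *
bot.move_ptp([.45,.28,.33],down(1.5))
t=img("top");s=img("side")
for n,p,z,fn in(("valve",[.5531,-.0981],.03,brass),("elbow",[.4533,-.1467],.0135,grey)):
    print(n,blob(t,proj(t,[*p,z]),14,fn),blob(s,proj(s,[*p,z]),16,fn),proj(t,[*p,z]),proj(s,[*p,z]))
u=t["frame"]; I=lambda F,x,y,w,k:cv2.resize(F[y:y+w,x:x+w],None,fx=k,fy=k,interpolation=cv2.INTER_CUBIC)
cv2.imwrite("pics/c11.png",np.vstack([np.hstack([I(u,310,205,60,5),I(s["frame"],300,215,75,4)]),np.hstack([I(u,190,180,100,3),I(s["frame"],210,180,100,3)])]))
```

```text
valve (array([330.2353, 234.3235]), np.int32(34)) (array([329.8646, 248.1875]), np.int32(96)) [327.8452 223.3042] [317.2949 241.61  ]
elbow (array([345.5376, 258.4798]), np.int32(173)) (array([357.3765, 244.2941]), np.int32(170)) [345.5243 259.7279] [358.6884 244.9354]
```

View pics/c11.png

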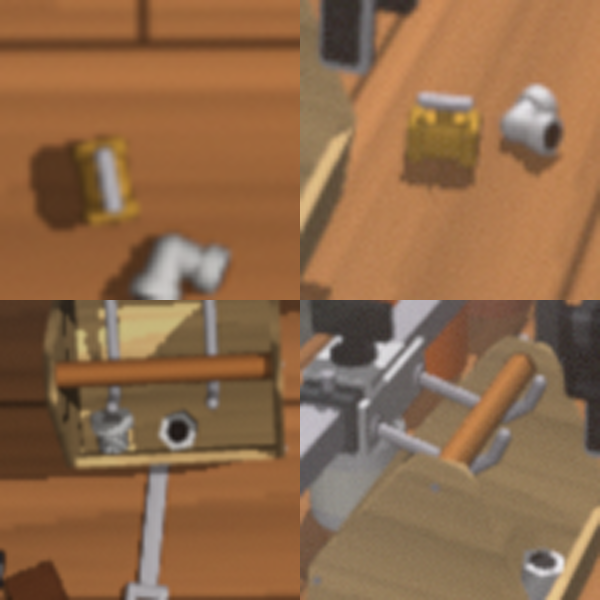

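The valve has been knocked aside: it is now at (106,180) in the c11 tile, with its long axis about 11° off x. The elbow is unmoved. The bush and the coupling are both in the tote. I'll pick up the valve at its new place.

Run:
```python
from h import *
t=img("top")
f=lambda x,y:((x+.5)/5-.5+310,(y+.5)/5-.5+205)
a=onz(t,f(106,180),.028);b=onz(t,f(109.5,182),.044);print("valve",a,b)
g=lambda x,y:((x+.5)/13-.5+330,(y+.5)/13-.5+245)
c=onz(t,g(180,128),.0135);e=onz(t,g(140,258),.0135);e2=onz(t,g(315,180),.0135);d=(e-c)/np.linalg.norm(e-c)
print("elbow",c,e,e2,np.linalg.norm(e-c),np.linalg.norm(e2-c),np.degrees(np.arctan2(d[1],d[0])),"grip",c+d*.027)
v=(a+b)/2
if np.linalg.norm(a[:2]-b[:2])<.006 and pick(v[:2],101,.031,op=.62)>15: drop(-.048,-.05,.122,op=.5)
```

```text
valve [ 0.5059 -0.1057  0.028 ] [ 0.5047 -0.1062  0.044 ]
elbow [ 0.468  -0.1411  0.0135] [ 0.4406 -0.1322  0.0135] [ 0.4569 -0.1694  0.0135] 0.02871737856205406 0.030421026039584634 162.04474697623482 grip [ 0.4423 -0.1327  0.0135]
picked hit=False gap 24.6 grip 67.1 F [-1.5695  0.0786  6.2704] p [ 0.5062 -0.1061  0.032 ] t 68.9
lifted gap 24.7 grip 66.4 F [ 0.1156  0.6753 -0.6724] p [ 0.5048 -0.1058  0.2491] t 70.5
above gap 24.6 grip 66.4 F [-0.0488 -0.5618 -0.9175] p [0.5448 0.0678 0.2555] t 71.2
in hit=True gap 24.7 grip 67.5 F [-4.6185 -0.6407  6.5711] p [0.5458 0.0681 0.2457] t 71.7
```

The raised end of the valve touched a prong tip. I'll back off and bring it in over the front wall, under the tip.

```bash
cat >> h.py <<'E'
def drop2(dy,xo,xi,zw,zl,op,yaw=92,tilt=20,yi=None):
    "in over the front wall at height zw, then down to zl"
    q,z=tdown(np.radians(yaw),np.radians(tilt)); P=lambda dx,h,y=dy:np.array([SEAT[0]+dx,SEAT[1]+y,h])-.006*z
    bot.move_ptp(P(xo,.26),q); st("above")
    for p in(P(xo,zw),P(xi,zw),P(xi,zl)):
        hit=bot.move_straight(p,.06,until_force=9); st(f"hit={hit}")
        if hit: return False
    bot.move_gripper(op); bot.move_straight(P(xi,.26),.12); st("out"); return True
E
python3 - <<'E'
from h import *
q,z=tdown(np.radians(92),np.radians(20))
print([bot.ik(np.array([SEAT[0]+x,SEAT[1]-.05,h])-.006*z,q) is not None for x,h in((-.078,.26),(-.078,.145),(-.048,.145),(-.048,.12))])
p=sensors.get_tcp_pos();bot.move_straight([p[0],p[1],.262],.1);st("up")
if sensors.get_finger_gap()*85>15: drop2(-.05,-.078,-.048,.147,.122,.4)
E
```

```text
[True, True, True, True]
up gap 24.8 grip 67.0 F [ 0.4784 -0.6248 -0.8475] p [0.546 0.068 0.262] t 72.0
above gap 24.8 grip 67.3 F [-0.1646 -0.4861 -0.4781] p [0.514  0.0686 0.2645] t 72.3
hit=False gap 24.9 grip 67.3 F [-0.0995  0.3    -1.9537] p [0.5152 0.0689 0.153 ] t 74.3
hit=False gap 24.7 grip 67.3 F [-0.9455 -0.1185 -1.6105] p [0.5446 0.069  0.1524] t 75.0
hit=False gap 24.7 grip 68.1 F [2.3418 0.2699 3.3166] p [0.546  0.069  0.1287] t 75.5
out gap 33.7 grip 0.0 F [ 0.3875  0.8865 -0.7313] p [0.5444 0.0689 0.2646] t 77.1
```

Run:
```python
from h import *
bot.move_ptp([.45,.28,.33],down(1.5))
t=img("top");s=img("side")
e=blob(t,(345.5,258.5),14,grey); print(e,blob(s,(357.4,244.3),16,grey))
b=blob(t,proj(t,[SEAT[0]-.05,SEAT[1]-.05,.08]),18,brass); print("valve in tote",b,b and onz(t,b[0],.08)-[*SEAT,0])
# handle line: orange pixels
H=cv2.cvtColor(t["frame"],cv2.COLOR_BGR2HSV)
print("bush/coup",[blob(t,proj(t,[SEAT[0]-.055,SEAT[1]+d,.08]),9,grey) for d in(.045,0)])
if e and np.linalg.norm(e[0]-[345.5,258.5])<1.2:
    for dy,x,h in((.008,-.1,.26),(.008,-.1,.15),(.008,-.056,.15),(.008,-.056,.13)):
        q,z=tdown(np.radians(92),np.radians(20)); print(bot.ik(np.array([SEAT[0]+x,SEAT[1]+dy,h])-.006*z,q) is not None)
    print(pick([.4423,-.1327],72,.031,op=.7))
```

```text
(array([345.6082, 258.5088]), np.int32(171)) (array([357.3765, 244.2941]), np.int32(170))
valve in tote (array([260.4724, 215.3622]), np.int32(127)) [-0.0217 -0.0351  0.08  ]
bush/coup [(array([227.8961, 222.3896]), np.int32(77)), (array([248.4912, 222.9474]), np.int32(57))]
True
True
True
True
picked hit=False gap 24.1 grip 58.7 F [-0.887   0.2402  4.3251] p [ 0.4427 -0.133   0.0315] t 81.8
lifted gap 24.2 grip 58.9 F [-0.3484 -0.3991 -0.7765] p [ 0.4418 -0.1325  0.2492] t 83.5
24.164503200939063
```

Run:
```python
from h import *
for tl in(28,25,22):
    q,z=tdown(np.radians(92),np.radians(tl))
    ok=[bot.ik(np.array([SEAT[0]+x,SEAT[1]+.008,h])-.006*z,q) is not None for x,h in((-.1,.26),(-.1,.146),(-.044,.146),(-.044,.135),(-.044,.26))]
    print(tl,ok)
    if all(ok): print(drop2(.008,-.1,-.044,.146,.135,.45,tilt=tl)); break
```

```text
28 [True, True, True, True, True]
above gap 23.8 grip 58.9 F [-0.401  -0.8005 -0.8175] p [0.4923 0.1264 0.2651] t 85.2
hit=False gap 24.0 grip 58.9 F [-0.1485 -0.4561 -0.8367] p [0.4924 0.127  0.1517] t 87.3
hit=False gap 23.9 grip 58.9 F [-0.0643  0.1649 -0.4428] p [0.5478 0.1269 0.1511] t 88.4
hit=False gap 24.2 grip 58.9 F [ 0.577  -0.2652 -0.6235] p [0.5475 0.1267 0.1393] t 88.7
out gap 38.3 grip 0.0 F [0.2029 0.2423 0.7468] p [0.5477 0.1267 0.2642] t 90.2
True
```

Run:
```python
from h import *
bot.move_ptp([.45,-.25,.35],down(1.5)); bot.dwell(1)
t=img("top")["frame"];s=img("side")["frame"]
I=lambda F,x,y,w,h,k:cv2.resize(F[y:y+h,x:x+w],None,fx=k,fy=k,interpolation=cv2.INTER_CUBIC)
cv2.imwrite("pics/c12.png",np.vstack([np.hstack([I(t,195,145,80,60,5),I(s,200,150,160,120,2.5)]),np.hstack([I(t,195,190,80,60,5),I(t,140,140,220,165,400/220)])]))
```

```text
(no output)
```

View pics/c12.png

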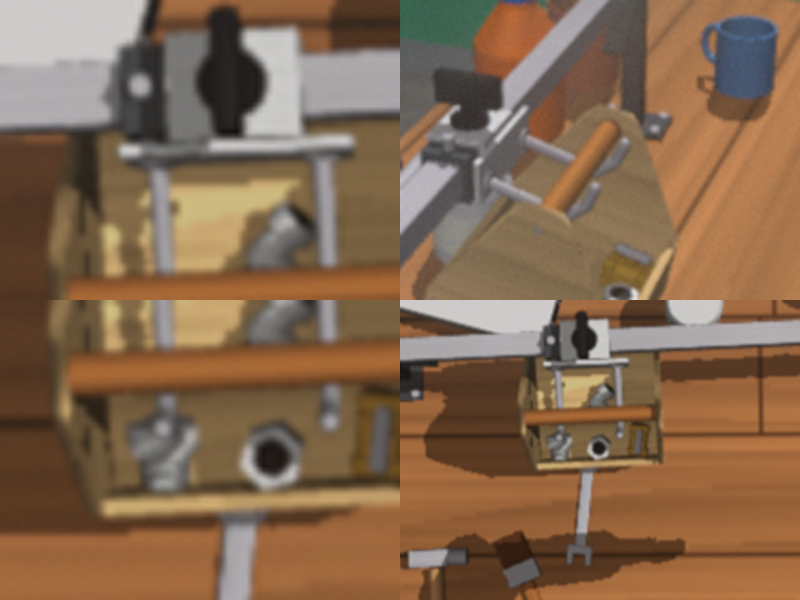

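All four fittings are in the tote: bush (165,450), coupling (272,455), valve (375,435) and elbow (285,235). The tote hangs on both prongs, the carriage touches the collar, and the bar is back at its tight angle. I'll hand it in.

```bash
python3 -c "
from workcell import bot, sensors, get_image
print(bot.finish_job(),sensors.get_t())"
```

```text
the job is handed in; nothing more can be done
the job is handed in; nothing more can be done
```

The job is handed in, with no verdict shown: the hook is against the collar and retightened, the tote hangs on both prongs after its tug, and all four fittings (bush, coupling, valve, elbow) are in it, though I released the bush too high, which slid the tote about 30 mm, so I recentred it and tugged again.

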